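Set the model trimmer's table gap by its knurled adjuster wheel

TASK

Set the gap of the model trimmer: with a fingertip on top of its knurled adjuster wheel, roll the wheel towards the robot, stroke after stroke, until the work table has closed up to the grinding disc and the table's red pointer stands on the green gauge mark. Move the table only by the wheel, do not run it into the disc, grasp or shift nothing on the bench, and finish with the hand clear.

Things in the scene. Friction and masses are not known exactly. Their poses are not given: they have to be found in the camera images.
- trimmer: white and blue dental model trimmer, fixed; base 230 x 390 mm. Origin: at bench level below the centre of the grinding disc's flat face (brown-grey, 150 mm across, axis 125 mm up, facing +y, plane y = 0). +x: gauge strip side; z up. Along +y: work table, cross bar, adjuster wheel, its outer bearing cheek (to y = 180 mm). Drum (to 215 mm high) and motor (to 209 mm) stand at y < 0
- worktable: aluminium table, 150 (x) x 95 (y) x 12 mm, top 115 mm up, on guide rods along the trimmer's y. Origin: on top, middle of the edge facing the disc; its y in the trimmer frame is the gap to the disc (11 to 19 mm at the start, 4 mm at the gauge mark). Only the adjuster's screw moves it: pushed by hand it does not yield below about 38 N
- adjuster (a joint): turn of the adjuster wheel, rad; grows as the top of the wheel moves along the trimmer's -x (roughly towards the robot), which closes the gap by 10 mm per turn (1.592 mm per rad). 0: gap 26 mm; 13.82: on the gauge mark; 16.34: table meets the disc. The wheel stays where it is left; it takes about 2 N along the rim, so a light press of 5 to 15 N carries it by friction
- adjuster_top (a point): topmost point of the knurled rim, mid-width; axes as the trimmer's. Wheel: dark steel, bright knurl, one yellow stripe, 60 mm across, 22 mm wide, axis along the trimmer's y, top 115 mm above the bench. It stands 8 mm proud of the white bearing cheeks on either side of it along y (4 mm gaps), clear above and in x
- pointer (a point): tip of the red pointer on the work table's +x edge; it moves with the table along the trimmer's -y as the gap closes
- gauge_mark (a point): middle of the green gauge mark, a band 4 mm wide (along y) across the white gauge strip beside the table, which has black lines every 5 mm. Axes as the trimmer's. The pointer's y in this frame is 7 to 15 mm at the start and 0 on the mark; at -4 mm the table meets the disc
- stone_model: yellow stone dental model, 62 x 56 x 30 mm, loose on the bench near the wheel; origin under its centre; not to be moved
- white_model: white plaster dental model, 62 x 56 x 30 mm, loose on the bench; origin under its centre; not to be moved
- dappen_cup: small blue cup, 34 mm across, 32 mm high, loose near the wheel; origin under its centre; not to be moved
- liquid_bottle: white bottle with a green label, 60 mm across, 150 mm high, loose; origin under its centre; not to be moved
- carton: cardboard box, 120 x 150 x 80 mm, loose beside the motor; origin under its centre; not to be moved
- plaster_spatula: plaster spatula with a steel blade and a wooden handle, 160 mm long, lying loose on a green glass slab; origin under its middle; not to be moved

How it is judged:
By the outcome, as a careful person would: the job done as asked, in the order asked, and still so for the second after the job is handed in, with the robot touching nothing.
It also fails if it takes over 64 s, if anything falls off the work surface, if the arm or the gripper's body presses on something with over 40 N, if the wrist force passes 120 N, or if a joint passes its speed limit or range.

ROBOT

A 6-joint arm with a two-finger parallel gripper is mounted at the origin on the work surface. World frame = base frame: x ahead of the robot, y to its left, z up, the work surface at z = 0. Lengths are in m, angles in rad, forces in N, time in s.
With the tool pointing down it reaches from about 0.325 to 0.775 m from the base axis. Payload 5.5 kg.
Tool frame: the origin (TCP) lies at the very end of the fingers, on their centre line; the grasp point (between the pads) lies 19 mm behind it (env.grasp_offset is the distance from the TCP to the grasp point, in m); z points along the fingers, y is the line along which they close (so a half turn about z gives the same grasp; the last joint's range is limited). The gripper opens to 85 mm and grips with 20 to 120 N. Pads are 22 mm wide; open, the fingers measure 114 mm over their backs; the gripper's body (76 mm by 85 mm) begins 54 mm behind the grasp point. The pads swing forward as they close: fully open they stand 13 mm farther back than shut.
Start: joints at [-1.163, 0.091, 1.231, -0, 1.82, -0.057], TCP at [0.269, -0.536, 0.205] pointing down, gripper open.
Joint ranges: [-2.87, 2.87], [-0.86, 2.18], [0.17, 2.46], [-1.51, 4.65], [0.06, 2.69], [-2.65, 2.65]. Speed limits (rad/s): [2.57, 2.57, 3.01, 3.14, 3.14, 3.14].

INTERFACE

Orientations are given as a unit quaternion [w, x, y, z].
In Python, from cell import env gives the robot as it stands. Calls block until the motion is done:
- env.goto(position, orientation): joint-space move of the TCP to a pose.
- env.line_to(position, feed=0.15, rot=None, max_force=None): straight line of the TCP; rot=None keeps the orientation; feed is the mean speed in m/s. With max_force (N) it stops when the force on the tool has changed by that much, and returns True; else False.
- env.move_j(angles): joint-space move.
- env.set_gripper(opening, grasp_force=None): finger opening in m; grasp_force is the grip in N (None keeps the last); returns when the fingers have stopped.
- env.pause(seconds).
- env.solve_ik(position, orientation): joint angles nearest the present ones, or None.
- env.camera(name): name is "side" or "top"; returns a dict with "pixels" (480x640x3 uint8, red, green, blue), "range_z" (480x640 float32, m along the optical axis (not along the pixel's ray), 0 where there is no reading), "fx", "fy", "cx", "cy" (pixels), "k1" (the pictures are not rectified: a ray, as slopes to the right and down, at radius r is drawn at 1 + k1 r^2 times it, then the intrinsics apply), "R" (3x3) and "t" (3): a world point X has camera coordinates R X + t. Camera axes: x right, y down, z forward; pixel columns grow to the right and rows downward; lengths in m; the calibration is good to about 2 mm. A picture is of the moment at which its call begins.
A pose or a line that the arm cannot do raises env.MotionError and nothing moves.
- env.job_done(): hands the job in; it is judged then, once.
Readings, each from a call of its own:
- env.get_time_s(): time.
- env.get_qpos(): joint angles.
- env.get_qvel(): joint speeds.
- env.get_joint_efforts(): joint torques, N m.
- env.get_position(): TCP position.
- env.get_eef_rot(): TCP orientation.
- env.get_wrist_force(): force on the tool from outside, world axes, zero at the start.
- env.get_torque(): the same for the moment, N m.
- env.get_opening(): finger opening in m.
- env.get_gripper_force(): force on a finger pad.
Only numpy, scipy, OpenCV 4.12 (cv2) and the standard library are available. Lean on these libraries where they do the work, as an engineer would, in place of code of your own. Each camera call takes 0.05 s, during which the arm holds its last target. There are 200 camera calls.

## Working session

There is one attempt and no reset: what is moved stays moved. The work goes in short steps, each a Python script; the robot and the scene stay as the last script left them, time stands still between calls to the robot, and variables do not carry over. Pictures are saved under pics/ and viewed, at most 10 in all, crops included, and the job is handed in when it is done.

```bash
mkdir -p pics; ls; python3 - <<'E'
from cell import env
import cv2,numpy as np
for n in("top","side"):
    c=env.camera(n); cv2.imwrite(f"pics/{n}0.png",c["pixels"][:,:,::-1]); np.savez(f"{n}0.npz",**c)
    print(n,c["fx"],c["fy"],c["cx"],c["cy"],c["k1"],c["R"].round(3).tolist(),np.round(c["t"],3),"pos",(-c["R"].T@c["t"]).round(3))
print(env.get_time_s(),env.get_eef_rot(),env.get_opening())
E
```

```text
cell.py
pics
top 468.3269417101069 468.3269417101069 319.30608507835586 238.27474634963167 0.007299355459710719 [[0.009, -1.0, 0.012], [-0.991, -0.01, -0.134], [0.134, -0.011, -0.991]] [-0.004  0.562  1.485] pos [0.358 0.018 1.547]
side 550.9002215373669 550.9002215373669 319.56117390027663 240.72194392626022 -0.05163758159279398 [[-0.994, -0.107, 0.022], [-0.084, 0.623, -0.778], [0.069, -0.775, -0.628]] [0.543 0.116 1.41 ] pos [0.452 1.078 0.964]
0.1 [-8.60678622e-04  9.73121189e-01  2.30291968e-01 -1.43401039e-04] 0.08538686429992885
```

View pics/top0.png

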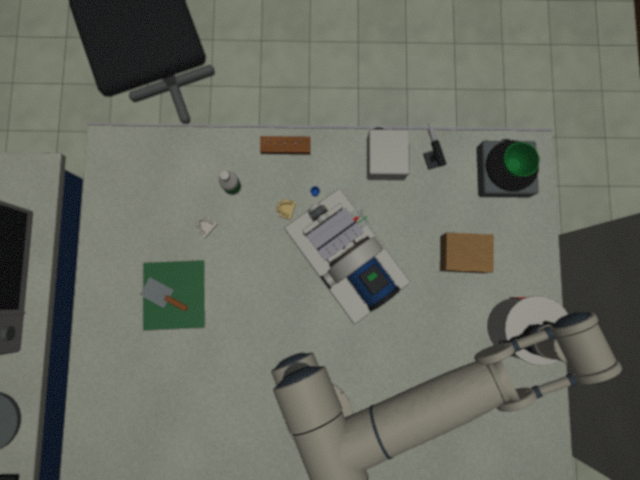

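View pics/side0.png

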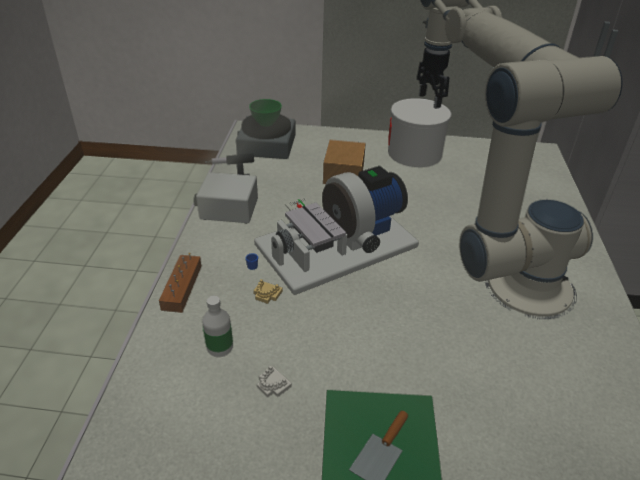

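```bash
python3 - <<'E'
import cv2,numpy as np
a=cv2.imread("pics/top0.png")[175:335,265:425]; b=cv2.imread("pics/side0.png")[180:300,240:420]
cv2.imwrite("pics/c1.png",np.clip(cv2.resize(a,(600,600),interpolation=2)*1.5,0,255))
cv2.imwrite("pics/c2.png",np.clip(cv2.resize(b,(800,533),interpolation=2)*1.5,0,255))
E
```

```text
[ WARN:0@0.034] global loadsave.cpp:1063 imwrite_ Unsupported depth image for selected encoder is fallbacked to CV_8U.
```

View pics/c1.png

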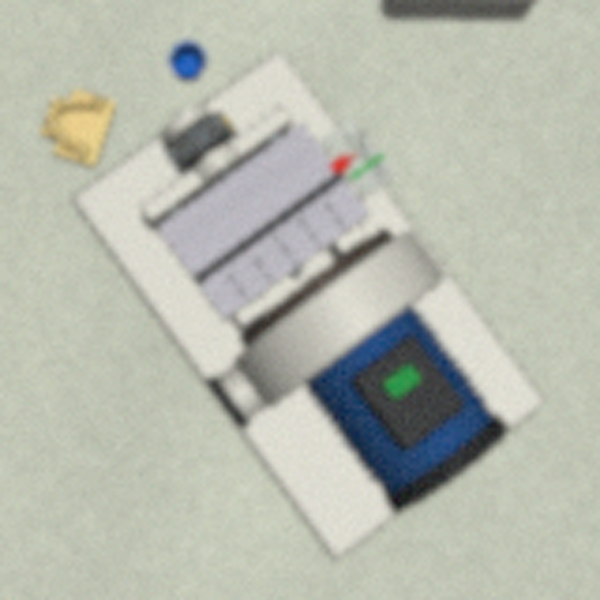

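View pics/c2.png

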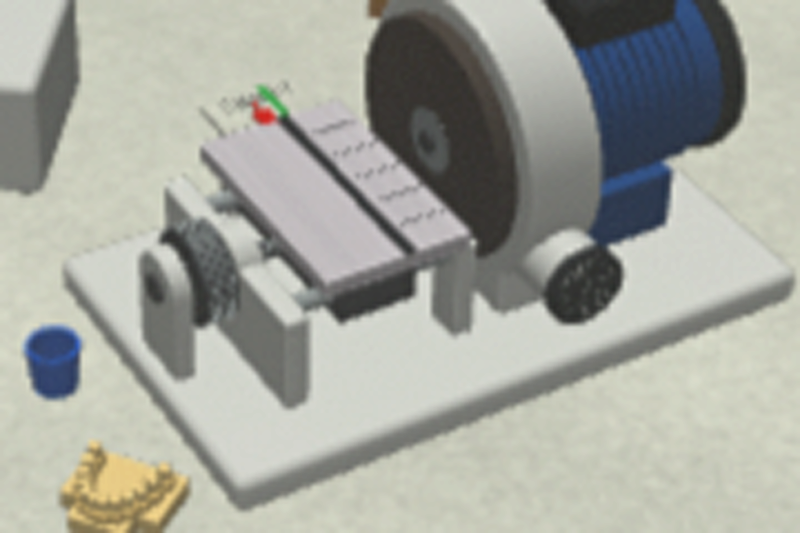

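```bash
cat > h.py <<'E'
import numpy as np,cv2
def cam(c):
    K=np.array([[c["fx"],0,c["cx"]],[0,c["fy"],c["cy"]],[0,0,1.]]); return K,np.array([float(c["k1"]),0,0,0])
def rays(c,uv):
    K,d=cam(c); s=cv2.undistortPoints(np.float64(uv).reshape(-1,1,2),K,d)[:,0]
    return np.c_[s,np.ones(len(s))]
def plane(c,uv,z):
    D=rays(c,uv)@c["R"]; o=-c["R"].T@c["t"]
    return o+D*((z-o[2])/D[:,2])[:,None]
def cloud(c):
    v,u=np.mgrid[:480,:640]; r=rays(c,np.c_[u.ravel(),v.ravel()])
    return ((r*c["range_z"].ravel()[:,None]-c["t"])@c["R"]).reshape(480,640,3)
def proj(c,X):
    K,d=cam(c); return cv2.projectPoints(np.float64(X).reshape(-1,1,3),cv2.Rodrigues(c["R"])[0],np.float64(c["t"]),K,d)[0][:,0]
E
python3 - <<'E'
from h import *
for n in("top","side"):
    c=dict(np.load(n+"0.npz")); P=cloud(c); px=c["pixels"].astype(int)
    near=(abs(P[...,0]-.53)<.25)&(abs(P[...,1]-.0)<.25)&(c["range_z"]>0)
    q=P[near]; print(n,np.histogram(q[:,2],np.arange(-.01,.24,.005))[0])
    hsv=cv2.cvtColor(c["pixels"],cv2.COLOR_RGB2HSV).astype(int)
    tb=near&(abs(P[...,2]-.115)<.005)
    r=cv2.minAreaRect(P[tb][:,:2].astype(np.float32)*1000); print("table",r,tb.sum())
    bs=near&(P[...,2]>.012)&(P[...,2]<.035)&(hsv[...,1]<40)
    r=cv2.minAreaRect(P[bs][:,:2].astype(np.float32)*1000); print("base",r,bs.sum())
    for nm,m in(("red",(px[...,0]>px[...,1]+60)&(px[...,0]>px[...,2]+60)),("green",(px[...,1]>px[...,0]+40)&(px[...,1]>px[...,2]+25))):
        m&=near&(P[...,2]>.05)
        k,l,s,ce=cv2.connectedComponentsWithStats(m.astype(np.uint8))
        for i in range(1,k):
            if s[i,4]>4: print(nm,s[i],ce[i],P[l==i].mean(0).round(4))
E
```

```text
top [1681 6719 4746  638  113  117  473 1548  968  114   21   14   31   24
   21   23   29   30   65  167  196  173  126  301  935  541   52   22
   25   48   49   82  101  142  165  188  202  234  137   93  103  137
  317  416  281   54    0    0    0]
table ((576.4035034179688, -62.844566345214844), (167.205078125, 209.41323852539062), 6.271991729736328) 1476
base ((644.8601684570312, -92.43789672851562), (599.2850952148438, 397.8592834472656), 36.682228088378906) 2923
red [354 217   4   4  11] [355.45454545 218.18181818] [ 0.6153 -0.1093  0.1154]
green [368 273   9   8  46] [371.93478261 276.2826087 ] [ 0.4305 -0.1476  0.2107]
side [   17  4843 10168   446   285   383   387  1246  2309   196   121   113
   118   124   132   119   177   216   190   251   350   302   255   298
   716  1135   149   130   150   143   157   161   176   175   198   200
   213   164   171   166   178   187   187   377   245    97     0     0
     0]
table ((493.16607666015625, -55.04027557373047), (327.73431396484375, 199.70603942871094), 0.1613158881664276) 1851
base ((541.1258544921875, -51.22637939453125), (355.58892822265625, 493.1509704589844), 85.10819244384766) 4021
red [297 205   5   3  11] [298.90909091 205.81818182] [ 0.6159 -0.1084  0.1157]
green [368 170   9   6  32] [371.875   172.78125] [ 0.4311 -0.1448  0.2124]
green [298 200   6   6  11] [300.72727273 202.27272727] [ 0.6139 -0.1296  0.1127]
```

```bash
python3 - <<'E'
from h import *
T={}
for n in("top","side"):
    c=dict(np.load(n+"0.npz")); P=cloud(c)
    near=(abs(P[...,0]-.53)<.25)&(abs(P[...,1]-.0)<.25)&(c["range_z"]>0)
    def big(m,er=0):
        m=m.astype(np.uint8)
        k,l,s,ce=cv2.connectedComponentsWithStats(m,connectivity=4); return l==1+s[1:,4].argmax()
    hsv=cv2.cvtColor(c["pixels"],cv2.COLOR_RGB2HSV).astype(int)
    bs=big(near&(P[...,2]>.02)&(P[...,2]<.04)); r=cv2.minAreaRect(P[bs][:,:2].astype(np.float32)*1000); print(n,"base",r,bs.sum(),np.median(P[bs][:,2]))
    sil=big(near&(P[...,2]>.018)); 
    r=cv2.minAreaRect(P[sil][:,:2].astype(np.float32)*1000); print("all",r,sil.sum())
    tb=big(near&(abs(P[...,2]-.113)<.006)); r=cv2.minAreaRect(P[tb][:,:2].astype(np.float32)*1000); print("table",r,tb.sum(),np.median(P[tb][:,2]))
    # wheel
    v,u=np.where(near&(hsv[...,2]<95)&(P[...,2]>.06)&(P[...,2]<.13)&(P[...,0]>.61))
    p=P[v,u]; print(len(p),np.c_[u.mean(),v.mean()],p.mean(0),p.min(0),p.max(0))
    m=p[:,2]>.108; print(m.sum(),p[m].mean(0), cv2.minAreaRect(p[m][:,:2].astype(np.float32)*1000) if m.sum()>4 else 0)
E
```

```text
top base ((543.1137084960938, 22.13909149169922), (205.88719177246094, 94.02861022949219), 35.76725769042969) 1029 0.028787978012632852
all ((510.7607116699219, -87.71875), (389.6874694824219, 230.07009887695312), 36.7401237487793) 8256
table ((577.9624633789062, -61.26409912109375), (95.39783477783203, 188.58946228027344), 36.55266571044922) 1557 0.11361562769474975
272 [[337.90808824 201.54411765]] [ 0.67283488 -0.05698829  0.09368399] [ 0.61053502 -0.24930673  0.0601554 ] [0.77956763 0.03895003 0.122359  ]
75 [0.63551337 0.00763011 0.11314106] ((635.291748046875, 8.590946197509766), (21.908065795898438, 38.12482452392578), 33.808536529541016)
side base ((510.2582092285156, -83.79498291015625), (392.31353759765625, 233.20556640625), 36.24098587036133) 3728 0.030778965714428813
all ((510.3339538574219, -84.09593200683594), (392.4407653808594, 234.61363220214844), 36.102935791015625) 11838
table ((579.1381225585938, -59.458770751953125), (97.80742645263672, 193.44590759277344), 36.24448013305664) 1559 0.11557099272335995
589 [[278.16808149 232.63157895]] [ 0.65952143 -0.02222143  0.09021293] [ 0.61010156 -0.24783892  0.06019623] [0.77979644 0.04387951 0.1204774 ]
120 [6.34558357e-01 5.70000296e-04 1.13242153e-01] ((633.755615234375, -18.822532653808594), (100.98011779785156, 40.91667175292969), 84.24929809570312)
```

```bash
cat >> h.py <<'E'
from scipy.spatial.transform import Rotation as Ro
yaw=np.radians(36.35); EY=np.array([np.cos(yaw),np.sin(yaw),0]); EX=np.array([EY[1],-EY[0],0]); EZ=np.array([0,0,1.])
C=np.array([.5105,-.086,0])   # base centre
W=np.array([.6353,.0075,0]); W=C+EY*((W-C)@EY)+EX*(-.001)  # wheel top xy
def quat(s=1):
    y=s*EX; z=-EZ; q=Ro.from_matrix(np.c_[np.cross(y,z),y,z]).as_quat(); return np.r_[q[3],q[:3]]
def gauge(c,z=.115):
    """pointer y minus mark y (mm) from colour-weighted centroids on the plane z"""
    o=proj(c,[.613,-.118,.115])[0].astype(int); r=16
    p=c["pixels"].astype(float)[o[1]-r:o[1]+r,o[0]-r:o[0]+r]
    R,G,B=p[...,0],p[...,1],p[...,2]; out=[]
    v,u=np.mgrid[o[1]-r:o[1]+r,o[0]-r:o[0]+r]
    for w in(R-np.maximum(G,B),G-np.maximum(R,B)):
        w=np.where(w>22,w,0); w=w*(w>0)
        if (w>0).sum()<4: return None
        uv=[(u*w).sum()/w.sum(),(v*w).sum()/w.sum()]
        X=plane(c,[uv],z)[0]-C; out+=[X@EX*1e3,X@EY*1e3,int((w>0).sum())]
    return np.round(out+[out[1]-out[4]],2)
E
python3 - <<'E'
from h import *
from cell import env
for n in("top","side"): print(n,gauge(dict(np.load(n+"0.npz"))))
print("W",W)
for s in(1,-1): print(s,env.solve_ik(W+EZ*.3,quat(s)),env.solve_ik(W+EZ*.115,quat(s)))
E
```

```text
top [80.59 70.16 28.   96.71 55.74 17.   14.42]
side [82.64 70.3  20.   94.33 57.92 19.   12.38]
W [0.63549854 0.00723021 0.        ]
1 [-4.21466580e-02  2.36592747e-01  8.99024894e-01 -4.44089210e-16
  2.00597501e+00  8.94222486e-01] [-4.21466580e-02  1.87058798e-01  1.28487171e+00 -4.44089210e-16
  1.66966214e+00  8.94222486e-01]
-1 [-4.21466580e-02  2.36592747e-01  8.99024894e-01 -4.44089210e-16
  2.00597501e+00 -2.24737017e+00] [-4.21466580e-02  1.87058798e-01  1.28487171e+00 -4.44089210e-16
  1.66966214e+00 -2.24737017e+00]
```

```bash
python3 - <<'E'
from h import *
from cell import env
p=env.get_position(); env.set_gripper(0.0)
env.line_to([p[0],p[1],.30],feed=.3)
env.goto(W+EZ*.28,quat(1))
print(env.get_time_s(),env.get_position(),env.get_wrist_force())
S=W+EX*.012
env.line_to(S+EZ*.13,feed=.2)
f0=env.get_wrist_force()
print(env.line_to(S+EZ*.105,feed=.02,max_force=6))
print(env.get_time_s(),env.get_position()-S,env.get_wrist_force()-f0,f0,env.get_opening())
c=env.camera("side"); cv2.imwrite("pics/s1.png",cv2.resize(c["pixels"][140:300,200:413,::-1],(800,600)))
print(gauge(c))
E
```

```text
3.6667 [0.63548691 0.00609194 0.28009226] [ 0.6465596   0.38792881 -0.19442446]
False
5.9667 [1.03683873e-04 9.81312489e-07 1.05254612e-01] [-0.4474214  -0.23038613 -0.58730843] [ 0.3253377  -0.26780529  0.68910109] -6.387566376851127e-05
[81.56 69.6  17.   94.29 57.93 19.   11.67]
```

View pics/s1.png

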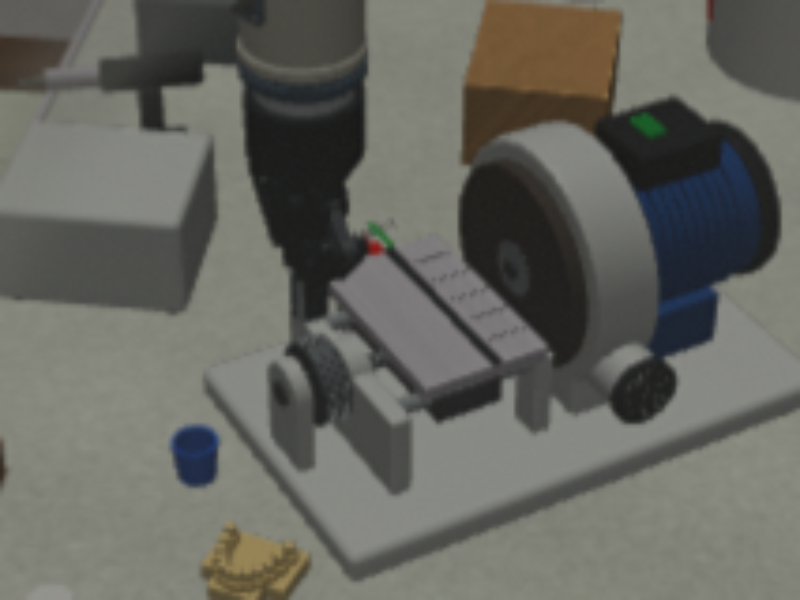

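```bash
python3 - <<'E'
from h import *
from cell import env
c=env.camera("side")
f=lambda X:((proj(c,X)-[200,140])*3.75).round(0).tolist()
p=env.get_position()
print("tcp",f(p),"tip ±",f([p+EX*.0145,p-EX*.0145,p+EY*.011,p-EY*.011]),"wheeltop",f(W+EZ*.115),"wheel lowest",f(W+EZ*.055), "rim ends",f([W+EZ*.115+EY*.011,W+EZ*.115-EY*.011]))
P=cloud(c); n=(P[...,2]>.06)&(P[...,2]<.13)&(c["range_z"]>0)
L=(P-C)@np.c_[EX,EY,EZ]
m=n&(abs(L[...,0])<.06)&(L[...,1]>.12)&(L[...,1]<.2)
v,u=np.where(m&(P[...,2]>.095))
for a,b in zip(v[::3],u[::3]): print((b-200)*3.75,(a-140)*3.75,(L[a,b]*1e3).round(0),c["pixels"][a,b])
E
```

```text
tcp [[310.0, 347.0]] tip ± [[300.0, 335.0], [320.0, 358.0], [296.0, 352.0], [325.0, 342.0]] wheeltop [[318.0, 345.0]] wheel lowest [[320.0, 414.0]] rim ends [[304.0, 350.0], [333.0, 340.0]]
345.0 303.75 [ 28. 120. 117.] [76 75 75]
322.5 318.75 [ 42. 131.  99.] [111 113 109]
315.0 322.5 [ 43. 136.  97.] [129 131 126]
307.5 326.25 [ 44. 141.  95.] [123 125 120]
318.75 326.25 [ 39. 135.  96.] [136 137 132]
311.25 330.0 [ 35. 143.  98.] [127 128 124]
330.0 330.0 [ 30. 131.  97.] [127 129 124]
315.0 333.75 [ 13. 151. 113.] [100 103 101]
326.25 333.75 [ 29. 134.  96.] [130 132 127]
348.75 333.75 [ 10. 127. 106.] [123 124 120]
303.75 337.5 [ 11. 161. 115.] [86 89 88]
315.0 337.5 [  4. 156. 118.] [68 71 70]
326.25 337.5 [  0. 149. 118.] [94 96 94]
341.25 337.5 [  5. 136. 110.] [132 133 128]
352.5 337.5 [  1. 129. 109.] [136 136 131]
296.25 341.25 [  9. 167. 116.] [62 65 64]
307.5 341.25 [  6. 161. 115.] [68 71 71]
318.75 341.25 [  4. 153. 114.] [66 68 68]
330.0 341.25 [ -4. 149. 117.] [97 99 97]
341.25 341.25 [  6. 135. 105.] [133 135 129]
352.5 341.25 [ -0. 130. 108.] [136 138 132]
288.75 3
[... 3906 characters left out ...]
.  96.] [137 138 132]
288.75 390.0 [-13. 185.  96.] [69 70 67]
300.0 390.0 [-20. 180.  99.] [102 103 100]
318.75 390.0 [-26. 169.  99.] [35 36 35]
330.0 390.0 [-28. 161.  98.] [54 55 55]
345.0 390.0 [-32. 153.  97.] [54 56 55]
375.0 390.0 [-41. 135.  97.] [135 137 132]
292.5 393.75 [-17. 184.  96.] [85 86 82]
303.75 393.75 [-21. 178.  96.] [94 95 91]
326.25 393.75 [-31. 166.  98.] [50 52 52]
378.75 393.75 [-49. 136. 100.] [136 137 132]
390.0 393.75 [-48. 127.  96.] [127 128 123]
371.25 397.5 [-48. 142.  98.] [130 131 126]
382.5 397.5 [-49. 133.  95.] [135 137 132]
367.5 401.25 [-48. 144.  96.] [82 82 79]
386.25 401.25 [-56. 135.  98.] [135 136 131]
378.75 405.0 [-59. 142. 100.] [134 136 131]
```

```bash
python3 - <<'E'
from h import *
from cell import env
p=env.get_position(); ims=[]
for n in("side","top"):
    c=env.camera(n); o=proj(c,W+EZ*.13)[0].astype(int); r=30
    a=c["pixels"][o[1]-r:o[1]+r,o[0]-20:o[0]+20,::-1]; a=np.clip(cv2.resize(a,(400,600),interpolation=cv2.INTER_CUBIC)*1.8,0,255).astype(np.uint8)
    print(n,o); ims.append(a)
cv2.imwrite("pics/s2.png",np.hstack(ims)); print(env.get_wrist_force(),env.get_joint_efforts())
E
```

```text
side [284 227]
top [318 210]
[0.71022569 0.01173758 0.15729918] [ 1.77944462e-04 -5.09479880e+01 -4.17801082e+01  2.63603846e-05
 -2.65090484e-04 -2.25493693e-06]
```

View pics/s2.png

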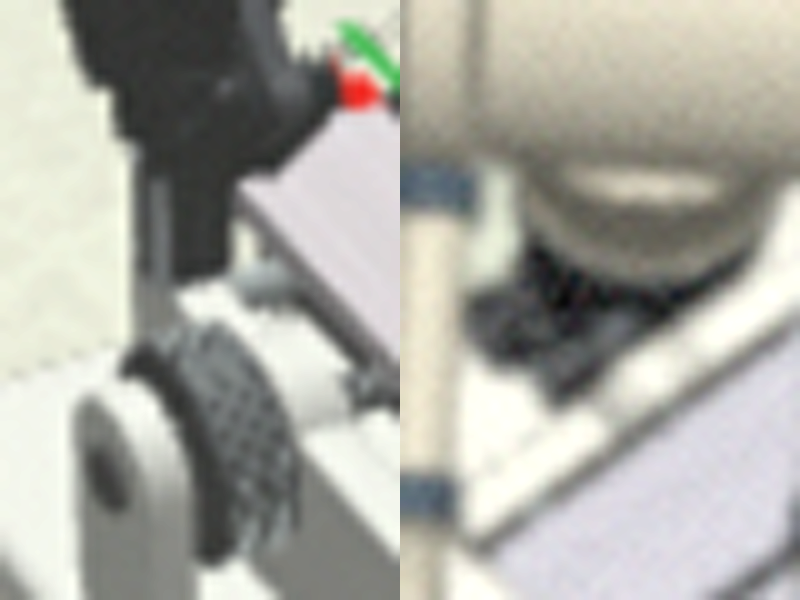

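```bash
python3 - <<'E'
from h import *
from cell import env
c=env.camera("side"); P=cloud(c); L=((P-C)@np.c_[EX,EY,EZ]*1e3).round(0)
for v in range(210,236,2): print(v,[(u,*L[v,u].astype(int)) for u in range(277,289,2)])
print(((env.get_position()-C)@np.c_[EX,EY,EZ]*1e3))
E
```

```text
210 [(277, np.int64(16), np.int64(168), np.int64(176)), (279, np.int64(0), np.int64(170), np.int64(187)), (281, np.int64(-4), np.int64(166), np.int64(188)), (283, np.int64(-20), np.int64(169), np.int64(199)), (285, np.int64(-28), np.int64(168), np.int64(204)), (287, np.int64(-43), np.int64(170), np.int64(214))]
212 [(277, np.int64(14), np.int64(169), np.int64(172)), (279, np.int64(7), np.int64(167), np.int64(175)), (281, np.int64(-14), np.int64(172), np.int64(190)), (283, np.int64(-19), np.int64(169), np.int64(193)), (285, np.int64(-31), np.int64(170), np.int64(201)), (287, np.int64(-39), np.int64(168), np.int64(205))]
214 [(277, np.int64(14), np.int64(169), np.int64(165)), (279, np.int64(3), np.int64(169), np.int64(172)), (281, np.int64(-12), np.int64(171), np.int64(183)), (283, np.int64(-21), np.int64(170), np.int64(188)), (285, np.int64(-29), np.int64(169), np.int64(193)), (287, np.int64(-21), np.int64(159), np.int64(185))]
216 [(277, np.int64(15), np.int64(168), np.int64(158)), (279, np.int64(5), np.int64(168), np.int64(165)), (281, np.int64(1), np.int64(165), np.int64(166)), (28
[... 2256 characters left out ...]
64(2), np.int64(148), np.int64(116))]
232 [(277, np.int64(21), np.int64(167), np.int64(104)), (279, np.int64(8), np.int64(168), np.int64(113)), (281, np.int64(2), np.int64(165), np.int64(116)), (283, np.int64(-1), np.int64(161), np.int64(117)), (285, np.int64(-3), np.int64(157), np.int64(117)), (287, np.int64(-6), np.int64(153), np.int64(117))]
234 [(277, np.int64(16), np.int64(170), np.int64(102)), (279, np.int64(9), np.int64(168), np.int64(106)), (281, np.int64(-972), np.int64(643), np.int64(964)), (283, np.int64(-6), np.int64(164), np.int64(115)), (285, np.int64(-8), np.int64(159), np.int64(115)), (287, np.int64(-10), np.int64(155), np.int64(114))]
[ 11.02480274 155.96466948 105.11158572]
```

```bash
python3 - <<'E'
from h import *
from cell import env
S=W+EX*.005
env.line_to(S+EZ*.105,feed=.05)
f0=env.get_wrist_force()
print(env.line_to(S+EZ*.075,feed=.015,max_force=5))
print(env.get_time_s(),(env.get_position()-C)@np.c_[EX,EY,EZ]*1e3,env.get_wrist_force()-f0,env.get_opening())
c=env.camera("side"); P=cloud(c); L=((P-C)@np.c_[EX,EY,EZ]*1e3).round(0); print(gauge(c))
for v in range(222,238,2): print(v,[(u,*L[v,u].astype(int).tolist(),int(c["pixels"][v,u].mean())) for u in range(277,289,2)])
E
```

```text
True
7.6583 [  3.99929781 155.92303662  88.69296096] [-1.23371155  0.10996121  4.10883428] -5.261872654972297e-05
[82.68 70.29 20.   94.35 57.93 19.   12.37]
222 [(277, 70, 143, 95, 106), (279, 8, 167, 144, 47), (281, -3, 167, 151, 53), (283, -23, 171, 166, 30), (285, -27, 168, 168, 30), (287, -28, 163, 167, 29)]
224 [(277, 70, 143, 88, 81), (279, 5, 169, 141, 46), (281, 0, 166, 143, 59), (283, -7, 163, 147, 31), (285, -6, 157, 144, 33), (287, -8, 153, 144, 31)]
226 [(277, 69, 144, 82, 81), (279, 8, 167, 132, 44), (281, -1, 166, 137, 59), (283, -5, 163, 139, 33), (285, -9, 159, 140, 31), (287, -11, 155, 140, 31)]
228 [(277, 71, 143, 74, 90), (279, 3, 170, 130, 45), (281, 3, 164, 128, 60), (283, -10, 165, 137, 32), (285, -5, 157, 131, 34), (287, -10, 154, 133, 29)]
230 [(277, 74, 141, 65, 91), (279, 3, 170, 124, 51), (281, 0, 166, 124, 59), (283, -7, 164, 128, 32), (285, -9, 159, 128, 32), (287, -3, 151, 120, 39)]
232 [(277, 16, 170, 108, 48), (279, 8, 168, 113, 39), (281, -2, 167, 120, 59), (283, -4, 163, 120, 58), (285, -5, 158, 119, 69), (287, -2, 150, 114, 73)]
234 [(277, 17, 169, 101, 52), (279, 8, 168, 107, 31), (281, -6, 169, 117, 42), (283, -7, 164, 116, 74), (285, -6, 158, 113, 64), (287, -9, 154, 113, 74)]
236 [(277, 5, 175, 106, 134), (279, 6, 169, 102, 84), (281, -6, 169, 111, 32), (283, -15, 168, 116, 53), (285, -11, 161, 111, 69), (287, -13, 156, 111, 66)]
```

```bash
python3 - <<'E'
from h import *
from cell import env
S=W+EX*.004; f0=np.array([.4,0,.3])
z=.0882
for d in range(0,28,4):
    env.line_to(S-EX*d*1e-3+EZ*z,feed=.04)
    f=env.get_wrist_force()-f0; print(d,env.get_time_s(),((env.get_position()-C)@np.c_[EX,EY,EZ]*1e3).round(2),np.round([f@EX,f@EY,f[2]],2))
c=env.camera("side");print(gauge(c))
E
```

```text
0 7.9583 [  3.21 156.12  88.7 ] [ 0.82 -0.48  4.16]
4 8.2083 [ -1.06 156.08  88.69] [ 0.53 -1.45  5.32]
8 8.4583 [ -5.25 156.02  88.68] [ 0.95 -0.96  5.51]
12 8.7083 [ -9.46 156.09  88.43] [ 0.19 -0.34  5.03]
16 8.9583 [-13.94 155.93  87.74] [-2.23 -0.53  2.93]
20 9.2083 [-17.53 155.59  87.25] [-0.73 -0.06  0.61]
24 9.4583 [-21.29 155.86  87.94] [ 0.17  0.64 -0.33]
[80.3  67.9  14.   91.74 57.85 16.   10.05]
```

```bash
cat >> h.py <<'E'
X0=-.004; H=.007; ZT=.0887
def tcp(u,press):
    dx=np.sign(u)*max(abs(u)-H,0); n=np.array([dx,np.sqrt(.03**2-dx**2)]); 
    q=n*(1-press/.03); x=X0+u-(dx-q[0]); z=ZT-.03+q[1]
    return W+EX*(.001+x)+EZ*z
def look(env):
    p=env.get_position(); p[2]=.15; env.line_to(p,feed=.25); env.line_to(W+EY*.10+EZ*.15,feed=.3); 
    g=[gauge(env.camera("side")) for _ in range(3)]; print("gauge",env.get_time_s(),*g); return np.mean([a[-1] for a in g])
def stroke(env,u0=.015,u1=-.022,press=.0009,feed=.09,v=False):
    env.line_to(tcp(u0+.006,0)+EZ*.010,feed=.2)
    for u in np.linspace(u0,u1,max(2,int(abs(u0-u1)/.006)+1)):
        env.line_to(tcp(u,press),feed=feed)
        if v:
            f=env.get_wrist_force(); print(round(u*1e3),((env.get_position()-C)@np.c_[EX,EY,EZ]*1e3).round(1),np.round([f@EX,f@EY,f[2]],1))
    p=env.get_position(); env.line_to(p+EZ*.012-EX*.002,feed=.15)
E
python3 - <<'E'
from h import *
from cell import env
p=env.get_position(); env.line_to(p+EZ*.015,feed=.15)
print(look(env))
stroke(env,v=True)
print(env.get_time_s()); stroke(env,v=True); print(env.get_time_s())
print(look(env))
E
```

```text
gauge 10.7417 [82.26 69.6  24.   94.35 57.9  19.   11.7 ] [82.29 69.61 24.   94.35 57.9  19.   11.7 ] [82.28 69.59 24.   94.32 57.91 19.   11.68]
11.693333333333333
15 [ 10.7 157.6  88.2] [0.2 0.9 3.7]
9 [  3.9 157.1  88.7] [-1.7  1.6  7.1]
3 [ -1.6 156.6  88.7] [-0.5  0.9  5.5]
-3 [ -7.6 156.3  88.6] [-0.7  0.7  6.2]
-10 [-14.3 156.   87.6] [-2.9 -0.   5.1]
-16 [-20.4 155.6  85.4] [-1.4  0.4  1.4]
-22 [-26.  155.5  83. ] [ 0.4 -0.1  0.5]
13.4833
15 [ 10.8 156.5  88.1] [ 2.3 -0.5  4.6]
9 [  3.7 156.6  88.7] [-0.8 -0.2  7.1]
3 [ -2.2 156.4  88.7] [-1.3 -0.8  6.8]
-3 [ -8.2 156.3  88.6] [-0.3 -0.6  6.4]
-10 [-14.8 156.1  87.5] [-2.8  0.7  4.4]
-16 [-20.5 155.6  85.4] [-0.9  0.6  0.8]
-22 [-25.9 155.6  83.1] [0.  0.6 0.6]
15.875
gauge 16.8833 [82.97 68.   23.   94.68 57.84 19.   10.16] [82.94 68.   23.   94.83 57.77 18.   10.23] [82.97 67.99 23.   94.75 57.76 18.   10.23]
10.206666666666667
```

```bash
sed -i 's/^X0=.*/X0=-.0005; H=.0057; ZT=.0887/; s/u0=.015,u1=-.022,press=.0009,feed=.09/u0=.017,u1=-.021,press=.0018,feed=.12/; s/\.006)+1/.0076)+1/' h.py
python3 - <<'E'
from h import *
from cell import env
env.line_to(tcp(.02,0)+EZ*.03,feed=.3)
stroke(env,v=True); print(env.get_time_s()); stroke(env); print(env.get_time_s())
print(look(env))
E
```

```text
17 [ 16.1 157.1  86.8] [2.5 1.5 2.8]
9 [  8.2 157.1  88.5] [-1.6  1.4  6.5]
2 [  0.9 157.   88.6] [-1.1  0.7  7.2]
-6 [ -6.5 156.7  88.6] [-1.3  0.2  6.6]
-13 [-13.8 156.7  87.6] [-1.6  0.   7. ]
-21 [-21.5 156.7  84.4] [-3.2 -0.3  6.3]
19.4
21.5333
gauge 22.5417 [83.57 64.66 19.   98.89 57.55 14.    7.11] [83.38 64.61 18.   98.94 57.56 14.    7.05] [83.58 64.65 19.   98.96 57.55 14.    7.1 ]
7.086666666666666
```

```bash
python3 - <<'E'
from h import *
from cell import env
env.line_to(tcp(.02,0)+EZ*.03,feed=.3)
for i in range(4): stroke(env)
print(look(env))
q=np.array(env.get_qpos()); p=env.get_position(); env.line_to([p[0],p[1],.25],feed=.3); q=np.array(env.get_qpos()); q[0]+=.5; env.move_j(q); env.pause(.1)
ims=[]
for n in("side","top"):
    c=env.camera(n); np.savez(n+"1.npz",**c); print(n,gauge(c),gauge(c,.1125))
    o=proj(c,[.613,-.118,.115])[0].astype(int); r=15
    ims.append(np.clip(cv2.resize(c["pixels"][o[1]-r:o[1]+r,o[0]-r:o[0]+r,::-1],(400,400),interpolation=cv2.INTER_CUBIC)*1.5,0,255).astype(np.uint8))
cv2.imwrite("pics/g1.png",np.hstack(ims)); print(env.get_time_s())
E
```

```text
gauge 32.4667 [ 83.12  55.77  20.   103.52  58.37   8.    -2.61] [ 83.23  55.85  21.   103.47  58.38   8.    -2.53] [ 83.11  55.78  20.   103.45  58.37   8.    -2.6 ]
-2.58
side [ 83.24  55.85  21.   103.48  58.36   8.    -2.52] [ 86.35  54.12  21.   106.64  56.64   8.    -2.52]
top [ 80.57  55.87  24.   105.82  56.14   7.    -0.27] [ 81.02  56.07  24.   106.31  56.34   7.    -0.27]
34.4833
```

View pics/g1.png

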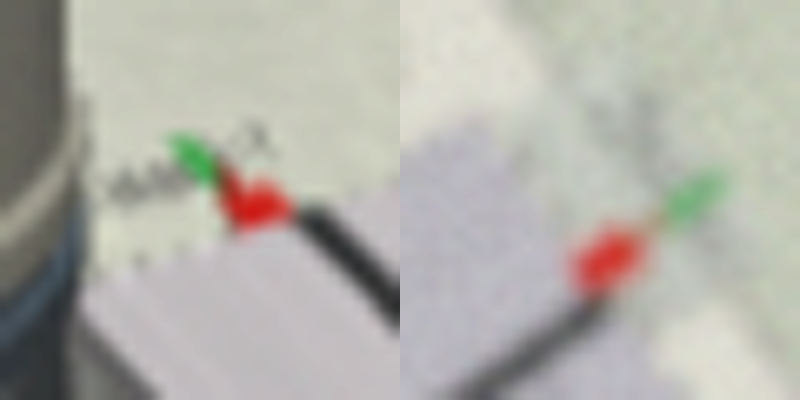

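```bash
python3 - <<'E'
from cell import env
print(env.get_position(),env.get_wrist_force(),env.get_time_s()); print(env.job_done())
E
```

```text
[0.59714355 0.39915034 0.25317863] [-0.48734816  0.13440934  0.26987469] 34.4833
the job is handed in; nothing more can be done
None
```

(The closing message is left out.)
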